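# Wedge a tool-handle blank tight in its jig

## Task

Slide the wooden blank lying in the jig along until its end meets the end stop. Then lay the loose wedge thin end first into the tapering slot beside the blank and tap or press it in with measured force until it locks tight and holds the blank against the fence and the end stop; feel for it, as too much force bruises the wood. Let go, and leave the other things on the bench alone.

Things in the scene. Friction and masses are not known exactly. Their poses are not given: they have to be found in the camera images.
- jig: Grey-painted board fixed on the bench, 290 x 180 x 18 mm (x -150 to 140, y -90 to 90 mm in its frame), carrying a fence, an end stop and a sloping cheek, wooden bars 34 mm high (tops 52 mm above the bench). Origin on the bench. x points along the slot, the way the wedge is driven, to the end stop; y to the fence; z up.
- fence (a point): Middle of the fence's inner face, at jig (25, 60, 35) mm. The face is the plane jig y = 60 mm, from x -60 to 110 mm; the bar behind it is 24 mm thick.
- end_stop (a point): Where the end of the blank meets the end stop, at jig (110, 40, 35) mm. The stop's face is the plane jig x = 110 mm, y 18 to 74 mm.
- slot_mouth (a point): On the board, middle of the slot's mouth, at jig (-60, 8, 18) mm. With the blank home (its side at jig y 20) the slot is about 24 mm wide here and narrows 1 in 8 to 10 mm at jig x 50, where the cheek ends. The cheek (34 mm thick bar, -y side) is set by hand up to 4.2 mm off in y either way, so the wedge jams with its tip somewhere from jig x -20 to 60 mm: find it by feel.
- blank: Loose square bar of pale wood, 165 x 40 x 40 mm, about 0.2 kg, lying on the jig board (top 58 mm above the bench) between fence and cheek, at first 12 to 30 mm short of the end stop and 1 to 3 mm off the fence. Origin at the middle of its underside, x along it towards the end stop, z up.
- blank_end (a point): Middle of the blank's end face that must meet the end stop: 82.5 mm from its origin along x, 20 mm above its underside. When home it lies at jig x = 110, y = 40 mm.
- wedge: Loose dark wooden wedge lying flat on the bench, 120 mm long, 30 mm high, about 70 g, tapering in plan on both sides alike from 28 mm at the butt to 14 mm at the thin end. Origin at the middle of its underside, x towards the thin end, z up. Jammed in the slot, it stays jammed when let go; its origin is at jig y about 9 mm, its x axis turned 0.06 rad anticlockwise from jig x.
- wedge_tip (a point): Middle of the wedge's thin end face, 60 mm from its origin along +x, 15 mm above its underside.
- wedge_butt (a point): Middle of the wedge's thick end face, the one to tap: 60 mm from its origin along -x, 15 mm above its underside. Pressed or tapped with 20 to 25 N until it stops it locks, and squeezes the blank with 0.7 to 1.8 times the press. It can catch early while the blank is still askew: let off and press again three or four times. A squeeze over 50 N bruises the wood.
- glue_bottle: Bystander: white bottle with a green cap, 50 mm across, 130 mm tall. Origin under its middle.
- tin_cup: Bystander: aluminium cup, 70 mm across, 80 mm tall. Origin under its middle.
- spanner: Bystander: steel spanner lying on the bench. Origin under its middle.
There are look-alikes about, which are no part of the job. Of the things like the wedge, leave any that is green; of the rest the smaller one is meant. Leave any turquoise look-alike of the blank alone.

How it is judged:
By the outcome, as a careful person would: the job done as asked, in the order asked, and still so for the second after the job is handed in, with the robot touching nothing.
It also fails if it takes over 64 s, if anything falls off the work surface, if the arm or the gripper's body presses on something with over 40 N, if the wrist force passes 120 N, or if a joint passes its speed limit or range.

## Robot

A 6-joint arm with a two-finger parallel gripper is mounted at the origin on the work surface. World frame = base frame: x ahead of the robot, y to its left, z up, the work surface at z = 0. Lengths are in mm, angles in degrees, forces in N, time in s.
With the tool pointing down it reaches from about 300 to 875 mm from the base axis. Payload 4.2 kg.
Tool frame: the origin (TCP) lies between the finger pads; the fingertips stand 17 mm ahead of it and the grasp point (between the pads) lies 2 mm behind it; z points along the fingers, y is the line along which they close (so a half turn about z gives the same grasp; the last joint's range is limited). The gripper opens to 85 mm and grips with 20 to 120 N. Pads are 22 mm wide; open, the fingers measure 114 mm over their backs; the gripper's body (76 mm by 85 mm) begins 54 mm behind the grasp point. The pads swing forward as they close: fully open they stand 13 mm farther back than shut.
Start: joints at [62.223, 18.312, 89.639, -0, 72.044, -1.146], TCP at [257.744, 514.011, 248.338] pointing down, gripper open.
Joint ranges: [-177.97, 177.97], [-48.28, 115.42], [12.27, 149.76], [-77.06, 257.06], [2.81, 150.46], [-146.56, 146.56]. Speed limits (degrees/s): [147.25, 147.25, 180, 180, 180, 180].

## Interface

Orientations are given as a 3x3 rotation matrix whose columns are the frame's x, y, z axes.
In Python, from cell import robot gives the robot as it stands.
- The arm moves only by the shell command python3 -m pendant 'ROWS' [FORCE]. ROWS is JSON, a list of rows, each an object of numbers: "grip": the gripper command: -1 is shut, 1 is fully open, values between are in proportion; "x", "y", "z": the shift along the tool's x, y, z in mm; "spin": the turn about the tool's z in rad. In form: [{"grip": .., "x": .., "y": .., "z": .., "spin": ..}, ...]. A call has 1 to 10 rows; each row is the pose to reach, as a shift and turn from the pose commanded when the call began, along the tool's axes at that moment; what a row does not reach only later rows make up. A row lasts 1/10 s, in which the tool goes at most 50 mm and 8.59 degrees, less where a joint would pass 70% of its speed; a pose out of reach is approached as far as the arm can. A call with a gripper value outside its range is refused whole. The fingers move at their own pace and stop on an object; FORCE is the grip in N (left out, the last holds). Time passes only in rows, so rows that repeat a pose let the fingers close. It gives the time, the measured TCP pose, the force, the opening and the grip force at its end, in the units of the state.
- robot.read_state(): the state, without advancing time (a new reading comes with each control period).
- robot.camera(name): name is "side" or "top"; returns a dict with "color" (420x560x3 uint8, red, green, blue), "depth" (420x560 float32, mm along the optical axis (not along the pixel's ray), 0 where there is no reading), "camera_matrix" (3x3 intrinsics, pixels), "rvec" (rotation vector, rad) and "tvec" (3), from world to camera coordinates, as OpenCV has them. Camera axes: x right, y down, z forward; pixel columns grow to the right and rows downward; lengths in mm; the calibration is good to about 2 mm. A picture is of the moment at which its call begins.
- robot.job_done(): hands the job in; it is judged then, once.
The state is a dict: "time_s": time; "joint_positions": joint angles; "dq": joint speeds; "joint_torque": joint torques, N m; "ee_pos": TCP position; "tool_rot": TCP orientation; "contact_force": force on the tool from outside, world axes, zero at the start; "torque": the same for the moment, N m; "finger_gap": opening from 0.0 (shut) to 1.0 (fully open); "gripper_force": force on a finger pad.
Only numpy, scipy, OpenCV 4.12 (cv2) and the standard library are available. Lean on these libraries where they do the work, as an engineer would, in place of code of your own. Each camera call takes 0.05 s, during which the arm holds its last target. There are 200 camera calls.

## Working session

There is one attempt and no reset: what is moved stays moved. The work goes in short steps, Python scripts to look and compute and a shell command to move; the robot and the scene stay as the last step left them, time stands still between calls to the robot, and variables do not carry over. Pictures are saved under pics/ and viewed, at most 10 in all, crops included, and the job is handed in when it is done.

```bash
mkdir -p pics; cat > h.py <<'E'
import numpy as np,cv2
from cell import robot
def cam(n):
    c=robot.camera(n); K=np.array(c["camera_matrix"]);R=cv2.Rodrigues(np.array(c["rvec"],float))[0];t=np.array(c["tvec"],float).ravel()
    d=c["depth"]; v,u=np.indices(d.shape)
    P=np.stack([(u-K[0,2])/K[0,0]*d,(v-K[1,2])/K[1,1]*d,d],-1)
    W=(P-t)@R; W[d==0]=np.nan
    return c["color"],W
E
python3 - <<'E'
from h import *
for n in("top","side"):
    c,W=cam(n); cv2.imwrite(f"pics/{n}0.png",c[...,::-1]); np.savez(f"{n}0.npz",c=c,W=W)
    print(n,W[210,280],W[20,20],W[400,540])
print(robot.read_state())
E
```

```text
top [546.8577203    9.23336043  16.48587706] [1306.14073332 1062.22698198 -742.03909425] [ 105.43479707 -625.86834463    3.57092524]
side [ 6.36101637e+02  1.83479631e+02 -4.86201671e-02] [ -12.22669362 1835.9761115   275.70436754] [ 8.00939916e+02 -5.23781321e+02  4.80599285e-01]
{'time_s': 0.1, 'joint_positions': array([ 6.22233649e+01,  1.83483850e+01,  8.96999922e+01, -1.31134093e-04,
        7.20432206e+01, -1.14478269e+00]), 'dq': array([-0.00078452, -0.10092523, -0.0854929 , -0.14992044,  0.00871184,
       -0.01308319]), 'joint_torque': array([-4.92060335e-04, -4.16409802e+01, -2.34704608e+01, -1.41219420e-06,
        4.98183304e-03,  2.08552979e-05]), 'ee_pos': array([257.55181514, 513.64904384, 247.55832154]), 'tool_rot': array([[-8.93905482e-01,  4.48254879e-01, -7.43101266e-04],
       [ 4.48255494e-01,  8.93904362e-01, -1.41548311e-03],
       [ 2.97642520e-05, -1.59840734e-03, -9.99998722e-01]]), 'contact_force': array([ 1.23598455, -0.47903878,  0.47351664]), 'torque': array([-0.02140018, -0.04199945, -0.02064228]), 'gripper_force': 0.0, 'finger_gap': 0.9966384755684884}
```

View pics/top0.png

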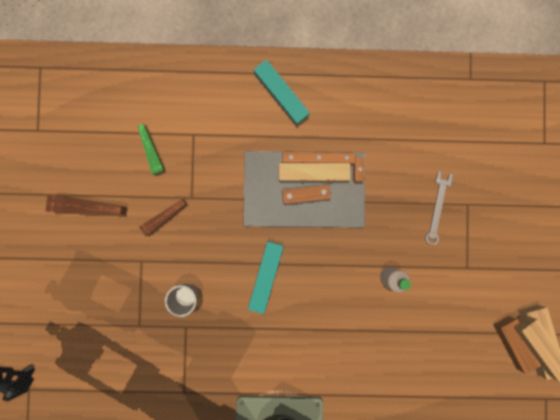

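View pics/side0.png

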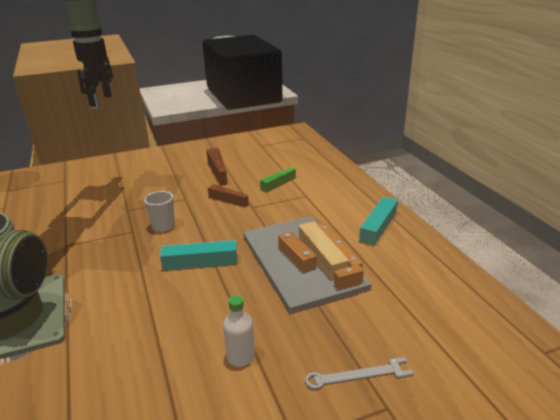

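The top view has world +x up and +y to the left. The jig is at px (305,190) with its end stop at the right (360,168), and the blank is at (314,172). The smaller dark wedge is at (163,217), the larger dark one at (86,206), and the green one at (150,149).

```bash
python3 - <<'E'
from h import *
d=np.load("top0.npz");c=d["c"].astype(int);W=d["W"]
def box(m,name):
    p=W[m]; r=cv2.minAreaRect(p[:,:2].astype(np.float32)); print(name,m.sum(),np.nanmedian(p[:,2]),"c",np.round(r[0],1),"s",np.round(r[1],1),"a",round(r[2],2)); return p
def roi(u0,v0,u1,v1):
    m=np.zeros(c.shape[:2],bool);m[v0:v1,u0:u1]=1;return m
z=W[...,2]
# wedge
for nm,b in(("small",(132,190,198,242)),("big",(40,185,132,225))):
    m=roi(*b)&(z>15)&(z<60); p=box(m,nm)
    q=p[:,:2]-p[:,:2].mean(0); _,_,vt=np.linalg.svd(q,full_matrices=False); s=q@vt[0];w=q@vt[1]
    print(vt[0],s.min(),s.max(),[round(float(np.ptp(w[(s>=a)&(s<a+20)])),1) for a in np.arange(s.min(),s.max()-10,20)], p[:,:2].mean(0), p[:,2].max())
m=roi(235,140,375,235)&(z>10)&(z<26); 
g=roi(235,140,375,235)&(z>10); box(g,"jig")
hi=roi(235,140,375,235)&(z>42); 
sat=c[...,2]
for nm,uv in (("blank",(315,173)),("fence",(305,158)),("stop",(360,175)),("cheek",(305,195))):
    print(nm,c[uv[1],uv[0]],W[uv[1],uv[0]])
bl=hi&(c[...,1]>150)&(c[...,0]>190); box(bl,"blank")
n,l=cv2.connectedComponents((hi&~(c[...,1]>135)).astype(np.uint8),connectivity=4)
for i in range(1,n):
    if (l==i).sum()>40: box(l==i,"bar%d"%i)
im=c.astype(np.uint8)[130:240,130:380,::-1]
cv2.imwrite("pics/crop1.png",cv2.resize(im,None,fx=3.2,fy=3.2,interpolation=cv2.INTER_CUBIC))
E
```

```text
small 513 30.522245245623107 c [527.6 286.9] s [ 27.5 120.3] a 39.47
[-0.60837798  0.79364742] -66.10233729216341 54.224756582861374 [16.8, 18.5, 21.3, 23.8, 26.4, 27.6] [521.88578867 290.12018805] 38.76852722102523
big 1048 44.098678080909295 c [546.2 466.7] s [174.7  39.5] a 86.49
[-0.0756428  -0.99713498] -80.88450332164136 94.1268122718062 [39.5, 37.6, 36.0, 33.4, 30.3, 28.6, 26.0, 22.2, 21.0] [545.64247573 473.45117696] 49.86500127267078
jig 9046 19.89044055484759 c [600.  -47.2] s [180.3 290. ] a 0.61
blank [213 181 119] [633.39746588 -68.48947755  59.35860082]
fence [191 123  75] [668.50101153 -45.22571695  52.30944005]
stop [175 112  69] [ 632.13250989 -174.37709316   50.71753419]
cheek [178 115  72] [582.51682496 -47.22025318  49.59828503]
blank 1092 58.333662800626215 c [637.9 -67.6] s [ 37.3 160. ] a 1.52
bar1 961 51.99904646532413 c [667.9 -90.4] s [198.8  59.9] a 76.69
bar9 650 52.49305956734089 c [586.1 -49.6] s [ 34.  111.3] a 7.9
```

View pics/crop1.png

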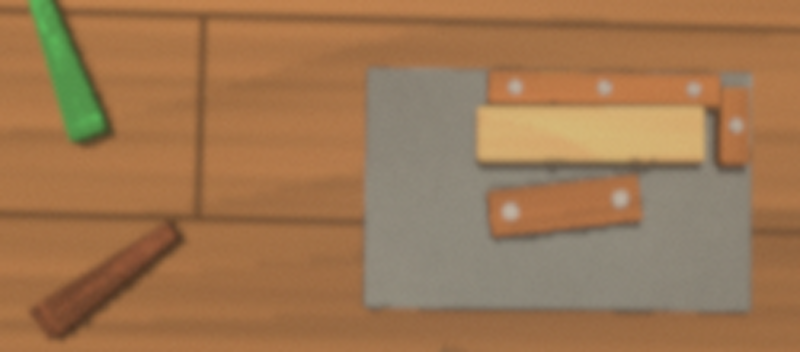

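The crop confirms that the jig's +x points right (world -y) with about 0.6° of yaw. The blank's end (crop 705,135) is about 12 mm short of the stop (720,135). The wedge's thin end is at its upper right (175,230).

```bash
cat >> h.py <<'E'
JO=np.array([600.05,-52.2]); jx=np.array([.0106,-.99994]); jy=np.array([.99994,.0106])
def J(X,Y): return JO+X*jx+Y*jy
def toJ(p): p=np.array(p)[:2]-JO; return p@jx,p@jy
def go(xy,z,ang):
    "shift for TCP to world xy,z with tool y at angle ang (deg)"
    s=robot.read_state();R=s["tool_rot"];p=s["ee_pos"]
    sh=R.T@(np.array([*xy,z])-p); a=np.degrees(np.arctan2(R[1,1],R[0,1]))
    d=(a-ang+90)%180-90
    print("t",s["time_s"],"jig",np.round(toJ(p),1),"z",p[2].round(1),"| shift",sh.round(1),"spin",np.radians(d).round(3),"| F",np.array(s["contact_force"]).round(1),"gap",s["finger_gap"])
E
python3 -c "
from h import *
go(J(-95,39),120,0.6)"
```

```text
t 0.1 jig [-569.4 -336.5] z 247.6 | shift [-551.  -249.8  127.9] spin 1.096 | F [ 1.2 -0.5  0.5] gap 0.9966384755684884
```

```bash
python3 -m pendant '[{"grip":-1,"x":-551,"y":-250,"z":60,"spin":1.096},{"grip":-1,"x":-551,"y":-250,"z":60,"spin":1.096},{"grip":-1,"x":-551,"y":-250,"z":60,"spin":1.096},{"grip":-1,"x":-551,"y":-250,"z":60,"spin":1.096},{"grip":-1,"x":-551,"y":-250,"z":60,"spin":1.096},{"grip":-1,"x":-551,"y":-250,"z":60,"spin":1.096},{"grip":-1,"x":-551,"y":-250,"z":60,"spin":1.096},{"grip":-1,"x":-551,"y":-250,"z":60,"spin":1.096},{"grip":-1,"x":-551,"y":-250,"z":60,"spin":1.096},{"grip":-1,"x":-551,"y":-250,"z":60,"spin":1.096}]' 40; python3 -c "
from h import *
go(J(-95,39),47,0.6)"
```

```text
time_s: 1.1
ee_pos: [571.4, 125.3, 198.5]
tool_rot: [[-0.01, 1.0, -0.001], [1.0, 0.01, 0.0], [0.0, -0.001, -1.0]]
contact_force: [0.8, 0.7, 0.6]
finger_gap: 0.006
gripper_force: 0.0
t 1.1 jig [-177.8  -26.7] z 198.5 | shift [-82.7  65.9 151.4] spin -0.001 | F [0.8 0.7 0.6] gap 0.006076661474450971
```

```bash
python3 -m pendant '[{"grip":-1,"x":-83,"y":66,"z":0,"spin":0},{"grip":-1,"x":-83,"y":66,"z":0,"spin":0},{"grip":-1,"x":-83,"y":66,"z":100,"spin":0},{"grip":-1,"x":-83,"y":66,"z":120,"spin":0},{"grip":-1,"x":-83,"y":66,"z":151,"spin":0},{"grip":-1,"x":-83,"y":66,"z":151,"spin":0},{"grip":-1,"x":-83,"y":66,"z":151,"spin":0},{"grip":-1,"x":-83,"y":66,"z":151,"spin":0}]'; python3 -c "
from h import *
go(J(-80,39),47,0.6)"
```

```text
time_s: 1.9
ee_pos: [639.5, 45.1, 50.9]
tool_rot: [[-0.01, 1.0, 0.005], [1.0, 0.01, 0.0], [0.0, 0.005, -1.0]]
contact_force: [-0.2, 0.5, 0.4]
finger_gap: -0.001
gripper_force: 0.0
t 1.9 jig [-96.9  40.5] z 50.9 | shift [-16.9  -1.5   3.9] spin -0.0 | F [-0.2  0.5  0.4] gap -0.0005990286400676034
```

```bash
python3 -m pendant '[{"grip":-1,"x":-8,"y":0,"z":0,"spin":0},{"grip":-1,"x":-13,"y":0,"z":0,"spin":0},{"grip":-1,"x":-16,"y":0,"z":0,"spin":0},{"grip":-1,"x":-18,"y":0,"z":0,"spin":0},{"grip":-1,"x":-20,"y":0,"z":0,"spin":0},{"grip":-1,"x":-22,"y":0,"z":0,"spin":0},{"grip":-1,"x":-24,"y":0,"z":0,"spin":0},{"grip":-1,"x":-26,"y":0,"z":0,"spin":0},{"grip":-1,"x":-27,"y":0,"z":0,"spin":0},{"grip":-1,"x":-27,"y":0,"z":0,"spin":0}]'; python3 -c "
from h import *
go(J(-66,39),47,0.6)"
```

```text
time_s: 2.9
ee_pos: [637.7, 17.6, 47.9]
tool_rot: [[-0.01, 1.0, -0.0], [1.0, 0.01, -0.0], [-0.0, -0.0, -1.0]]
contact_force: [-0.5, 1.1, 0.9]
finger_gap: 0.0
gripper_force: 0.7
t 2.9 jig [-69.4  38.4] z 47.9 | shift [-3.4  0.6  0.9] spin -0.0 | F [-0.5  1.1  0.9] gap 0.00016370277390062097
```

```bash
python3 -m pendant '[{"grip":-1,"x":-1,"y":0,"z":0,"spin":0},{"grip":-1,"x":-2,"y":0,"z":0,"spin":0},{"grip":-1,"x":-3,"y":0,"z":0,"spin":0},{"grip":-1,"x":-4,"y":0,"z":0,"spin":0},{"grip":-1,"x":-5,"y":0,"z":0,"spin":0},{"grip":-1,"x":-5,"y":0,"z":0,"spin":0}]'; python3 -c "
from h import *
go(J(-66,39),47,0.6)"
```

```text
time_s: 3.5
ee_pos: [637.7, 13.8, 47.9]
tool_rot: [[-0.009, 1.0, -0.0], [1.0, 0.009, 0.002], [0.002, -0.0, -1.0]]
contact_force: [0.3, 6.3, 1.6]
finger_gap: 0.001
gripper_force: 2.9
t 3.5 jig [-65.6  38.4] z 47.9 | shift [0.4 0.6 0.9] spin -0.001 | F [0.3 6.3 1.6] gap 0.0007748941830615972
```

```bash
python3 -m pendant '[{"grip":-1,"x":-1,"y":0,"z":0,"spin":0},{"grip":-1,"x":-2,"y":0,"z":0,"spin":0},{"grip":-1,"x":-2,"y":0,"z":0,"spin":0}]'; python3 -c "
from h import *
go(J(-66,39),47,0.6)"
```

```text
time_s: 3.8
ee_pos: [637.8, 13.7, 48.0]
tool_rot: [[-0.008, 1.0, 0.0], [1.0, 0.008, 0.005], [0.005, 0.0, -1.0]]
contact_force: [-0.4, 11.6, -0.2]
finger_gap: -0.0
gripper_force: 6.0
t 3.8 jig [-65.5  38.5] z 48.0 | shift [0.5 0.5 1. ] spin -0.002 | F [-0.4 11.6 -0.2] gap -0.0001429096097519996
```

```bash
python3 -c "
from h import *
go((502,320),80,37.5)"
```

```text
t 3.8 jig [-65.5  38.5] z 48.0 | shift [ 307.6 -133.2  -30.6] spin -0.646 | F [-0.4 11.6 -0.2] gap -0.0001429096097519996
```

```bash
python3 -m pendant '[{"grip":-1,"x":8,"y":0,"z":0,"spin":0},{"grip":-1,"x":30,"y":0,"z":-40,"spin":0},{"grip":0.2,"x":308,"y":-133,"z":-35,"spin":-0.646},{"grip":0.2,"x":308,"y":-133,"z":-35,"spin":-0.646},{"grip":0.2,"x":308,"y":-133,"z":-35,"spin":-0.646},{"grip":0.2,"x":308,"y":-133,"z":-35,"spin":-0.646},{"grip":0.2,"x":308,"y":-133,"z":-35,"spin":-0.646},{"grip":0.2,"x":308,"y":-133,"z":-35,"spin":-0.646},{"grip":0.2,"x":308,"y":-133,"z":-35,"spin":-0.646},{"grip":0.2,"x":308,"y":-133,"z":-35,"spin":-0.646}]'; python3 - <<'E'
from h import *
go((502,320),23,37.5)
c,W=cam("top"); cv2.imwrite("pics/t2.png",cv2.resize(c[130:260,120:380,::-1],None,fx=3,fy=3,interpolation=cv2.INTER_CUBIC))
E
```

```text
time_s: 4.8
ee_pos: [501.0, 318.3, 82.8]
tool_rot: [[-0.613, 0.79, 0.0], [0.79, 0.613, -0.001], [-0.001, -0.001, -1.0]]
contact_force: [-0.2, -0.1, -0.3]
finger_gap: 0.601
gripper_force: 0.0
t 4.8 jig [-371.5  -95.1] z 82.8 | shift [ 0.8  1.8 59.8] spin 0.005 | F [-0.2 -0.1 -0.3] gap 0.601183639643574
```

View pics/t2.png

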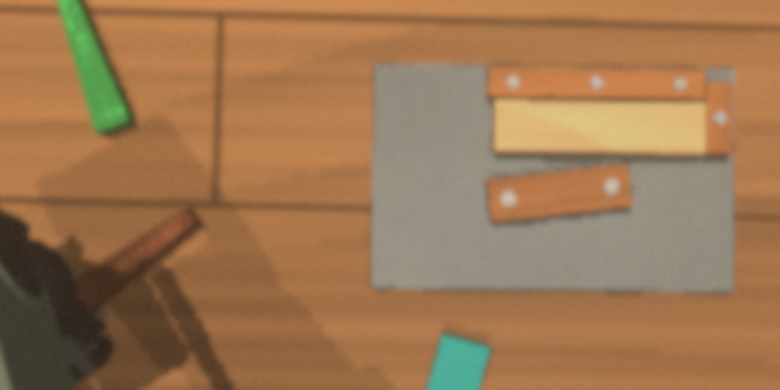

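The blank now meets the end stop (crop 706,125). The gripper is over the wedge's butt half, with the thin end showing at (190,220).

```bash
python3 -m pendant '[{"grip":0.2,"x":1,"y":2,"z":30,"spin":0},{"grip":0.2,"x":1,"y":2,"z":50,"spin":0},{"grip":0.2,"x":1,"y":2,"z":60,"spin":0},{"grip":0.2,"x":1,"y":2,"z":60,"spin":0},{"grip":-1,"x":1,"y":2,"z":60,"spin":0},{"grip":-1,"x":1,"y":2,"z":60,"spin":0},{"grip":-1,"x":1,"y":2,"z":60,"spin":0},{"grip":-1,"x":1,"y":2,"z":60,"spin":0},{"grip":-1,"x":1,"y":2,"z":60,"spin":0},{"grip":-1,"x":1,"y":2,"z":60,"spin":0}]' 40; python3 - <<'E'
from h import *
go((502,320),23,37.5)
E
```

```text
time_s: 5.85
ee_pos: [503.6, 319.6, 24.2]
tool_rot: [[-0.61, 0.792, 0.002], [0.792, 0.61, 0.001], [-0.001, 0.002, -1.0]]
contact_force: [1.1, -1.2, 5.0]
finger_gap: 0.311
gripper_force: 40.1
t 5.85 jig [-372.8  -92.5] z 24.2 | shift [ 1.3 -1.   1.2] spin 0.002 | F [ 1.1 -1.2  5. ] gap 0.3110185300249745
```

```bash
python3 -m pendant '[{"grip":-1,"x":0,"y":0,"z":-40,"spin":0},{"grip":-1,"x":0,"y":0,"z":-85,"spin":0},{"grip":-1,"x":0,"y":0,"z":-85,"spin":0}]'; python3 - <<'E'
from h import *
go(J(-177,0.8),100,4.0)
E
```

```text
time_s: 6.15
ee_pos: [505.8, 321.8, 114.0]
tool_rot: [[-0.61, 0.792, 0.011], [0.792, 0.61, 0.007], [-0.001, 0.013, -1.0]]
contact_force: [0.7, 1.3, -0.4]
finger_gap: 0.314
gripper_force: 39.8
t 6.15 jig [-375.   -90.2] z 114.0 | shift [-212.9  -46.6   13.6] spin 0.586 | F [ 0.7  1.3 -0.4] gap 0.313989116070827
```

```bash
python3 -m pendant '[{"grip":-1,"x":-213,"y":-47,"z":12,"spin":0.586},{"grip":-1,"x":-213,"y":-47,"z":12,"spin":0.586},{"grip":-1,"x":-213,"y":-47,"z":12,"spin":0.586},{"grip":-1,"x":-213,"y":-47,"z":12,"spin":0.586},{"grip":-1,"x":-213,"y":-47,"z":12,"spin":0.586},{"grip":-1,"x":-213,"y":-47,"z":12,"spin":0.586},{"grip":-1,"x":-213,"y":-47,"z":12,"spin":0.586},{"grip":-1,"x":-213,"y":-47,"z":12,"spin":0.586}]'; python3 - <<'E'
from h import *
go(J(-177,0.8),44,4.0)
c,W=cam("top"); cv2.imwrite("pics/t3.png",cv2.resize(c[130:260,160:380,::-1],None,fx=3.5,fy=3.5,interpolation=cv2.INTER_CUBIC))
z=W[...,2]; ci=c.astype(int)
m=np.zeros(z.shape,bool); m[150:260,150:330]=1
m&=(z>95)&(z<125)&(ci[...,0]<150)&(ci[...,0]>1.35*ci[...,2])
p=W[m]; s=np.array([toJ(q) for q in p]); i=s[:,0]
print(m.sum(),np.median(p[:,2]),i.min(),i.max())
for a in np.arange(i.max()-60,i.max(),10):
    k=(i>=a)&(i<a+10); print(a.round(),s[k,1].min().round(1),s[k,1].max().round(1)) if k.any() else 0
E
```

```text
time_s: 6.95
ee_pos: [594.6, 123.5, 95.8]
tool_rot: [[-0.072, 0.997, -0.001], [0.997, 0.072, 0.0], [0.001, -0.001, -1.0]]
contact_force: [0.1, 0.2, -0.2]
finger_gap: 0.313
gripper_force: 39.8
t 6.95 jig [-175.7   -3.6] z 95.8 | shift [ 1.   4.5 51.8] spin 0.002 | F [ 0.1  0.2 -0.2] gap 0.31326406857984407
152 102.101383480609 -122.21170748747502 -75.83672316632448
-126.0 -10.6 5.5
-116.0 -10.5 5.2
-106.0 -10.1 5.6
-96.0 -8.0 5.6
-86.0 -7.8 5.7
```

View pics/t3.png

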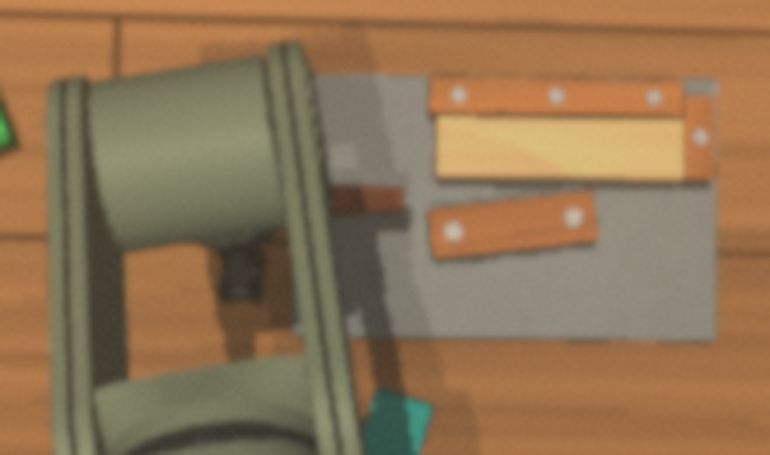

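The wedge is held with its tip at crop (405,200), about jig (-76,-1). It is roughly aligned with the slot but needs about +8 mm in y.

```bash
python3 -m pendant '[{"grip":-1,"x":0,"y":8,"z":0,"spin":0},{"grip":-1,"x":0,"y":8,"z":25,"spin":0},{"grip":-1,"x":0,"y":8,"z":45,"spin":0},{"grip":-1,"x":0,"y":8,"z":51,"spin":0},{"grip":-1,"x":0,"y":8,"z":51,"spin":0},{"grip":-1,"x":0,"y":8,"z":51,"spin":0}]'; python3 - <<'E'
from h import *
go(J(-175,4.4),44,4.0)
E
```

```text
time_s: 7.6
ee_pos: [604.1, 123.1, 45.8]
tool_rot: [[-0.071, 0.998, 0.002], [0.998, 0.071, 0.0], [0.0, 0.002, -1.0]]
contact_force: [-0.5, 1.1, -0.2]
finger_gap: 0.313
gripper_force: 39.8
t 7.6 jig [-175.2    5.9] z 45.8 | shift [-0.1 -1.5  1.8] spin 0.001 | F [-0.5  1.1 -0.2] gap 0.3130988048578488
```

```bash
python3 -m pendant '[{"grip":-1,"x":-5,"y":-1.5,"z":1,"spin":0},{"grip":-1,"x":-15,"y":-1.5,"z":1,"spin":0},{"grip":-1,"x":-25,"y":-1.5,"z":1,"spin":0},{"grip":-1,"x":-35,"y":-1.5,"z":1,"spin":0},{"grip":-1,"x":-43,"y":-1.5,"z":1,"spin":0},{"grip":-1,"x":-50,"y":-1.5,"z":1,"spin":0},{"grip":-1,"x":-55,"y":-1.5,"z":1,"spin":0},{"grip":-1,"x":-55,"y":-1.5,"z":1,"spin":0}]'; python3 - <<'E'
from h import *
go(J(-175,4.4),44,4.0)
E
```

```text
time_s: 8.4
ee_pos: [605.6, 66.8, 43.9]
tool_rot: [[-0.069, 0.998, -0.0], [0.998, 0.069, -0.0], [-0.0, -0.0, -1.0]]
contact_force: [-0.6, -0.7, -0.3]
finger_gap: 0.309
gripper_force: 39.9
t 8.4 jig [-119.     6.8] z 43.9 | shift [56.1  0.9 -0.1] spin -0.001 | F [-0.6 -0.7 -0.3] gap 0.3087860557178275
```

```bash
python3 -m pendant '[{"grip":-1,"x":-4,"y":0,"z":0,"spin":0},{"grip":-1,"x":-8,"y":0,"z":0,"spin":0},{"grip":-1,"x":-11,"y":0,"z":0,"spin":0},{"grip":-1,"x":-14,"y":0,"z":0,"spin":0},{"grip":-1,"x":-17,"y":0,"z":0,"spin":0},{"grip":-1,"x":-20,"y":0,"z":0,"spin":0},{"grip":-1,"x":-20,"y":0,"z":0,"spin":0}]'; python3 - <<'E'
from h import *
go(J(-175,4.4),44,4.0)
E
```

```text
time_s: 9.1
ee_pos: [607.0, 47.2, 43.9]
tool_rot: [[-0.07, 0.998, -0.0], [0.998, 0.07, -0.0], [-0.0, -0.0, -1.0]]
contact_force: [-0.4, -0.6, -0.5]
finger_gap: 0.311
gripper_force: 39.9
t 9.1 jig [-99.3   8. ] z 43.9 | shift [75.8  0.9 -0.1] spin 0.0 | F [-0.4 -0.6 -0.5] gap 0.3107819376114683
```

```bash
python3 -m pendant '[{"grip":-1,"x":-2,"y":0,"z":0,"spin":0},{"grip":-1,"x":-4,"y":0,"z":0,"spin":0},{"grip":-1,"x":-6,"y":0,"z":0,"spin":0},{"grip":-1,"x":-8,"y":0,"z":0,"spin":0},{"grip":-1,"x":-10,"y":0,"z":0,"spin":0},{"grip":-1,"x":-10,"y":0,"z":0,"spin":0}]'; python3 - <<'E'
from h import *
go(J(-175,4.4),44,4.0)
E
```

```text
time_s: 9.7
ee_pos: [606.2, 40.0, 43.6]
tool_rot: [[-0.07, 0.998, -0.004], [0.998, 0.07, 0.004], [0.004, -0.003, -1.0]]
contact_force: [-4.4, 9.4, 0.9]
finger_gap: 0.307
gripper_force: 38.9
t 9.7 jig [-92.1   7.1] z 43.6 | shift [82.9  2.2 -0.1] spin 0.0 | F [-4.4  9.4  0.9] gap 0.30684158662959715
```

```bash
python3 -m pendant '[{"grip":-1,"x":4,"y":1,"z":1,"spin":0},{"grip":0,"x":4,"y":1,"z":1,"spin":0},{"grip":0,"x":4,"y":1,"z":1,"spin":0},{"grip":0,"x":4,"y":1,"z":1,"spin":0},{"grip":0,"x":4,"y":1,"z":-30,"spin":0},{"grip":-1,"x":20,"y":1,"z":-70,"spin":0},{"grip":-1,"x":72,"y":0,"z":-70,"spin":0},{"grip":-1,"x":72,"y":0,"z":-70,"spin":0},{"grip":-1,"x":72,"y":0,"z":-70,"spin":0}]'; python3 - <<'E'
from h import *
c,W=cam("top"); cv2.imwrite("pics/t4.png",cv2.resize(c[130:260,160:380,::-1],None,fx=3.5,fy=3.5,interpolation=cv2.INTER_CUBIC))
go(J(-150,4),43,4.0)
ci=c.astype(int)
z=W[...,2]
s=((W[...,:2]-JO)@np.stack([jx,jy],1))
m=(z>38)&(z<56)&(ci[...,1]<98)&(ci[...,0]>1.3*ci[...,2])&(s[...,0]<60)&(s[...,0]>-140)&(abs(s[...,1]-8)<22)
q=s[m]; print(m.sum())
for a in range(-130,40,10):
    k=(q[:,0]>=a)&(q[:,0]<a+10)
    if k.any(): print(a,q[k,1].min().round(1),q[k,1].max().round(1),k.sum())
E
```

```text
time_s: 10.6
ee_pos: [602.7, 110.4, 114.1]
tool_rot: [[-0.072, 0.997, 0.001], [0.997, 0.072, -0.0], [-0.0, 0.001, -1.0]]
contact_force: [-0.4, -1.1, 0.0]
finger_gap: 0.0
gripper_force: 0.0
t 10.65 jig [-161.6    4.3] z 113.7 | shift [-11.5  -1.   70.7] spin 0.001 | F [-0.3  0.1 -0.2] gap 0.003346142397386713
440
-110 -6.8 18.7 28
-100 -4.8 19.0 44
-90 -4.7 19.0 44
-80 -4.5 19.1 54
-70 -2.1 16.8 36
-60 -9.0 17.0 43
-50 -4.3 17.3 48
-40 -4.2 17.4 37
-30 -1.7 17.2 33
-20 0.7 15.5 33
-10 1.0 15.5 26
0 3.3 15.5 14
```

View pics/t4.png

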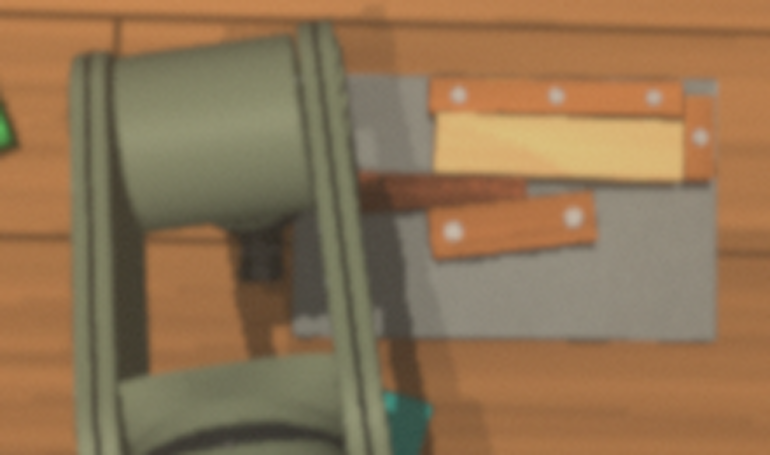

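The wedge lies in the slot with its tip at crop (525,188), about jig x 5. Its butt is near jig (-114,6), hidden under the arm. The blank is slightly askew, with its left end on the fence.

```bash
python3 -m pendant '[{"grip":-1,"x":-8,"y":1,"z":30,"spin":0},{"grip":-1,"x":-8,"y":1,"z":60,"spin":0},{"grip":-1,"x":-8,"y":1,"z":71,"spin":0},{"grip":-1,"x":-15,"y":1,"z":71,"spin":0},{"grip":-1,"x":-22,"y":1,"z":71,"spin":0},{"grip":-1,"x":-29,"y":1,"z":71,"spin":0},{"grip":-1,"x":-34,"y":1,"z":71,"spin":0},{"grip":-1,"x":-36,"y":1,"z":71,"spin":0},{"grip":-1,"x":-38,"y":1,"z":71,"spin":0},{"grip":-1,"x":-38,"y":1,"z":71,"spin":0}]' ; python3 - <<'E'
from h import *
go(J(-123,6),43,4.0)
E
```

```text
time_s: 11.65
ee_pos: [606.7, 71.8, 43.4]
tool_rot: [[-0.07, 0.998, 0.001], [0.998, 0.07, 0.0], [0.0, 0.001, -1.0]]
contact_force: [-0.7, 0.9, 0.3]
finger_gap: -0.002
gripper_force: 0.2
t 11.65 jig [-123.9    7.9] z 43.4 | shift [-0.8 -2.   0.4] spin 0.0 | F [-0.7  0.9  0.3] gap -0.0019075275528417004
```

Close to the butt now. I'll press in small increments.

```bash
python3 -m pendant '[{"grip":-1,"x":-1,"y":-1,"z":0,"spin":0},{"grip":-1,"x":-2,"y":-1,"z":0,"spin":0},{"grip":-1,"x":-3,"y":-1,"z":0,"spin":0},{"grip":-1,"x":-4,"y":-1,"z":0,"spin":0},{"grip":-1,"x":-5,"y":-1,"z":0,"spin":0},{"grip":-1,"x":-6,"y":-1,"z":0,"spin":0},{"grip":-1,"x":-6,"y":-1,"z":0,"spin":0}]' ; python3 -c "
from h import *
go(J(-123,6),43,4.0)"
```

```text
time_s: 12.35
ee_pos: [606.0, 66.3, 43.3]
tool_rot: [[-0.069, 0.998, 0.0], [0.998, 0.069, 0.001], [0.001, 0.001, -1.0]]
contact_force: [-0.7, 5.4, 4.4]
finger_gap: 0.001
gripper_force: 2.9
t 12.35 jig [-118.4    7.2] z 43.3 | shift [ 4.6 -0.9  0.3] spin -0.0 | F [-0.7  5.4  4.4] gap 0.0014776283573899648
```

```bash
python3 -m pendant '[{"grip":-1,"x":-1,"y":0,"z":0,"spin":0},{"grip":-1,"x":-2,"y":0,"z":0,"spin":0},{"grip":-1,"x":-3,"y":0,"z":0,"spin":0},{"grip":-1,"x":-4,"y":0,"z":0,"spin":0},{"grip":-1,"x":-4,"y":0,"z":0,"spin":0}]' ; python3 -c "
from h import *
go(J(-123,6),43,4.0)"
```

```text
time_s: 12.85
ee_pos: [605.8, 63.6, 43.3]
tool_rot: [[-0.069, 0.998, -0.001], [0.998, 0.069, 0.003], [0.003, -0.0, -1.0]]
contact_force: [-1.7, 11.1, 4.8]
finger_gap: 0.004
gripper_force: 5.2
t 12.85 jig [-115.7    6.9] z 43.3 | shift [ 7.3 -0.5  0.3] spin -0.001 | F [-1.7 11.1  4.8] gap 0.0035500054975043864
```

```bash
python3 -m pendant '[{"grip":-1,"x":-1,"y":0,"z":0,"spin":0},{"grip":-1,"x":-2,"y":0,"z":0,"spin":0},{"grip":-1,"x":-3,"y":0,"z":0,"spin":0},{"grip":-1,"x":-4,"y":0,"z":0,"spin":0},{"grip":-1,"x":-4,"y":0,"z":0,"spin":0}]' ; python3 -c "
from h import *
go(J(-123,6),43,4.0)"
```

```text
time_s: 13.35
ee_pos: [605.6, 61.5, 43.3]
tool_rot: [[-0.068, 0.998, -0.001], [0.998, 0.068, 0.006], [0.006, -0.001, -1.0]]
contact_force: [-2.7, 17.3, 5.9]
finger_gap: -0.004
gripper_force: 8.7
t 13.35 jig [-113.7    6.8] z 43.3 | shift [ 9.4 -0.2  0.4] spin -0.002 | F [-2.7 17.3  5.9] gap -0.0038155778412623654
```

```bash
python3 -m pendant '[{"grip":-1,"x":-1,"y":0,"z":0,"spin":0},{"grip":-1,"x":-2,"y":0,"z":0,"spin":0},{"grip":-1,"x":-3,"y":0,"z":0,"spin":0},{"grip":-1,"x":-3,"y":0,"z":0,"spin":0}]' ; python3 -c "
from h import *
go(J(-123,6),43,4.0)"
```

```text
time_s: 13.75
ee_pos: [605.6, 60.7, 43.4]
tool_rot: [[-0.066, 0.998, -0.002], [0.998, 0.066, 0.01], [0.01, -0.001, -1.0]]
contact_force: [-4.1, 24.0, 6.2]
finger_gap: -0.001
gripper_force: 12.6
t 13.75 jig [-112.8    6.7] z 43.4 | shift [10.2 -0.2  0.5] spin -0.003 | F [-4.1 24.   6.2] gap -0.0005092546989362991
```

```bash
python3 -m pendant '[{"grip":-1,"x":6,"y":0,"z":0,"spin":0},{"grip":-1,"x":11,"y":0,"z":0,"spin":0},{"grip":-1,"x":11,"y":0,"z":0,"spin":0},{"grip":-1,"x":8,"y":0,"z":0,"spin":0},{"grip":-1,"x":5,"y":0,"z":0,"spin":0},{"grip":-1,"x":3,"y":0,"z":0,"spin":0},{"grip":-1,"x":1.5,"y":0,"z":0,"spin":0},{"grip":-1,"x":0,"y":0,"z":0,"spin":0},{"grip":-1,"x":0,"y":0,"z":0,"spin":0}]' ; python3 -c "
from h import *
go(J(-123,6),43,4.0)"
```

```text
time_s: 14.65
ee_pos: [606.0, 60.2, 42.9]
tool_rot: [[-0.065, 0.998, -0.001], [0.998, 0.065, 0.01], [0.01, -0.0, -1.0]]
contact_force: [-1.8, 23.7, -0.9]
finger_gap: -0.001
gripper_force: 11.8
t 14.65 jig [-112.3    7.2] z 42.9 | shift [10.7 -0.6 -0. ] spin -0.005 | F [-1.8 23.7 -0.9] gap -0.000753968362745767
```

Let off and press twice more, then check whether the blank is squared up.

```bash
python3 -m pendant '[{"grip":-1,"x":6,"y":0,"z":0,"spin":0},{"grip":-1,"x":11,"y":0,"z":0,"spin":0},{"grip":-1,"x":11,"y":0,"z":0,"spin":0},{"grip":-1,"x":8,"y":0,"z":0,"spin":0},{"grip":-1,"x":5,"y":0,"z":0,"spin":0},{"grip":-1,"x":3,"y":0,"z":0,"spin":0},{"grip":-1,"x":1.5,"y":0,"z":0,"spin":0},{"grip":-1,"x":0,"y":0,"z":0,"spin":0},{"grip":-1,"x":0,"y":0,"z":0,"spin":0}]' ; python3 -c "
from h import *
go(J(-123,6),43,4.0)"
python3 -m pendant '[{"grip":-1,"x":6,"y":0,"z":0,"spin":0},{"grip":-1,"x":11,"y":0,"z":0,"spin":0},{"grip":-1,"x":11,"y":0,"z":0,"spin":0},{"grip":-1,"x":8,"y":0,"z":0,"spin":0},{"grip":-1,"x":5,"y":0,"z":0,"spin":0},{"grip":-1,"x":3,"y":0,"z":0,"spin":0},{"grip":-1,"x":1.5,"y":0,"z":0,"spin":0},{"grip":-1,"x":0,"y":0,"z":0,"spin":0},{"grip":-1,"x":0,"y":0,"z":0,"spin":0}]' ; python3 - <<'E'
from h import *
go(J(-123,6),43,4.0)
c,W=cam("top"); cv2.imwrite("pics/t5.png",cv2.resize(c[140:230,260:380,::-1],None,fx=6,fy=6,interpolation=cv2.INTER_CUBIC))
E
```

```text
time_s: 15.55
ee_pos: [606.3, 60.2, 43.1]
tool_rot: [[-0.065, 0.998, -0.0], [0.998, 0.065, 0.01], [0.01, 0.0, -1.0]]
contact_force: [-1.6, 22.9, 0.4]
finger_gap: -0.0
gripper_force: 11.6
t 15.55 jig [-112.3    7.5] z 43.1 | shift [10.7 -0.9  0.2] spin -0.005 | F [-1.6 22.9  0.4] gap -0.0001259114206316329
time_s: 16.45
ee_pos: [606.3, 60.2, 43.1]
tool_rot: [[-0.065, 0.998, -0.0], [0.998, 0.065, 0.01], [0.01, 0.0, -1.0]]
contact_force: [-2.0, 23.2, 0.6]
finger_gap: 0.002
gripper_force: 11.6
t 16.45 jig [-112.3    7.4] z 43.1 | shift [10.8 -0.9  0.2] spin -0.005 | F [-2.  23.2  0.6] gap 0.001812254646242822
```

View pics/t5.png

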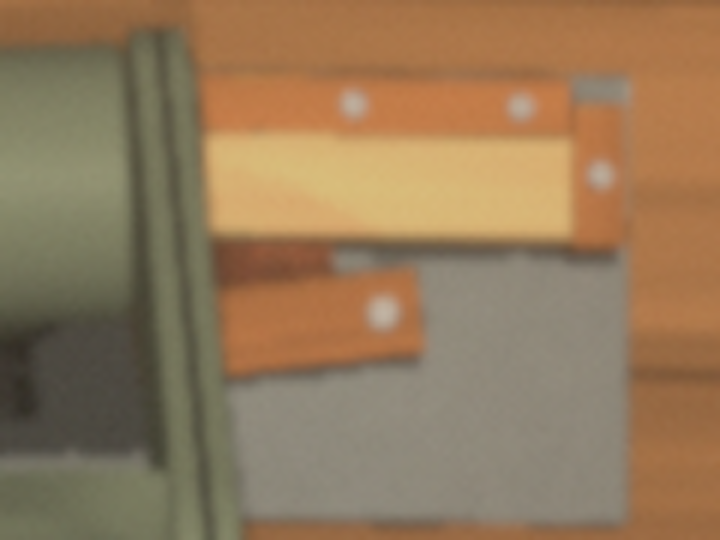

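The wedge tip (330,262) sits between blank and cheek. The blank meets the stop (572,190) and runs parallel to the fence. Repeated presses end at the same position, so it has locked. Next I retreat and verify.

```bash
python3 -m pendant '[{"grip":-1,"x":8,"y":0,"z":0,"spin":0},{"grip":-1,"x":20,"y":0,"z":0,"spin":0},{"grip":-1,"x":40,"y":0,"z":-20,"spin":0},{"grip":-1,"x":60,"y":0,"z":-70,"spin":0},{"grip":-1,"x":110,"y":-30,"z":-120,"spin":0},{"grip":-1,"x":160,"y":-60,"z":-130,"spin":0},{"grip":-1,"x":210,"y":-90,"z":-130,"spin":0},{"grip":-1,"x":250,"y":-120,"z":-130,"spin":0},{"grip":-1,"x":250,"y":-120,"z":-130,"spin":0},{"grip":-1,"x":250,"y":-120,"z":-130,"spin":0}]'; python3 - <<'E'
from h import *
go(J(-123,6),43,4.0)
c,W=cam("top"); cv2.imwrite("pics/t6.png",cv2.resize(c[140:235,230:380,::-1],None,fx=5,fy=5,interpolation=cv2.INTER_CUBIC))
ci=c.astype(int)
s=((W[...,:2]-JO)@np.stack([jx,jy],1)); z=W[...,2]
reg=(abs(s[...,0]-20)<110)&(abs(s[...,1]-30)<60)
bl=reg&(z>55)&(z<62); fe=reg&(z>47)&(z<54.5)&(s[...,1]>58)&(s[...,0]<100)
wd=reg&(z>40)&(z<52)&(ci[...,1]<95)|((s[...,0]>-130)&(s[...,0]<-62)&(abs(s[...,1]-5)<30)&(z>38)&(z<56))
def edge(m,lo,hi,f):
    # sub-pixel-ish: edge line of a mask along jig x
    xs=np.arange(lo,hi,5.); ys=[f(s[m&(abs(s[...,0]-x)<2.6),1]) for x in xs]; return np.polyfit(xs,ys,1),np.round([ys[0],ys[-1]],1)
print("blank +y",edge(bl,-45,100,np.max)); print("blank -y",edge(bl,-45,100,np.min)); print("fence back",edge(fe,-50,95,np.max))
print("blank x",np.percentile(s[bl][:,0],[.5,99.5]),"wedge x",np.percentile(s[wd][:,0],[.5,99.5]),"z",np.median(z[wd]))
E
```

```text
time_s: 17.5
ee_pos: [466.7, 298.6, 173.6]
tool_rot: [[-0.075, 0.997, -0.0], [0.997, 0.075, 0.001], [0.001, -0.0, -1.0]]
contact_force: [0.9, -1.2, -0.8]
finger_gap: 0.003
gripper_force: 0.0
t 17.5 jig [-352.2 -129.6] z 173.6 | shift [-237.6  120.6  130.3] spin 0.005 | F [ 0.9 -1.2 -0.8] gap 0.0029859743986685393
blank +y (array([-3.91017592e-02,  7.57653337e+01]), array([81.4, 57.6]))
blank -y (array([  0.37587028, -11.4895038 ]), array([-22.9,  20.3]))
fence back (array([7.24971446e-03, 8.26909959e+01]), array([82.1, 81.7]))
blank x [-55.03552425 125.82708671] wedge x [-100.90939861   13.40441336] z 48.585875834581266
```

View pics/t6.png

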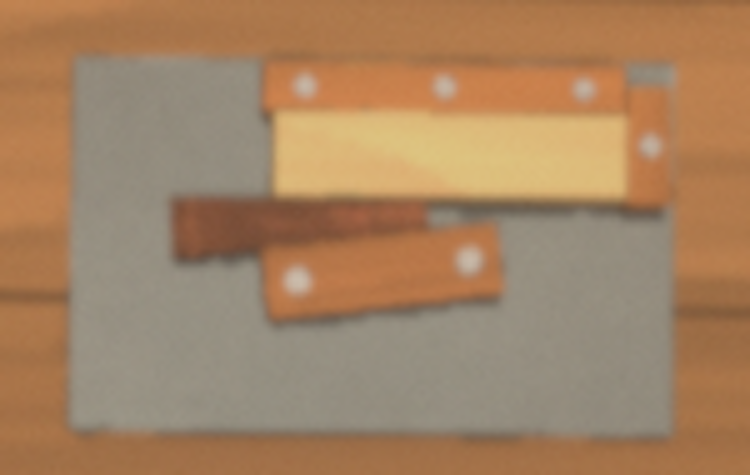

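The blank is flush with the stop (628,150), and the wedge lies flat against the blank with its butt at (172,230) and tip at (428,215). A sub-pixel check of the blank's squareness against the board follows.

```bash
python3 - <<'E'
from h import *
c,W=cam("top"); g=c.astype(float)
G=g[...,1]
def line(cols,v0,v1,sig,name):
    ys=[]
    for u in cols:
        d=np.abs(np.diff(sig[v0:v1,u])); d[d<0.4*d.max()]=0; ys.append(v0+.5+(d*np.arange(len(d))).sum()/d.sum())
    p=np.polyfit(cols,ys,1); r=ys-np.polyval(p,cols); print(name,"slope",p[0].round(4),"rms",r.std().round(2),"mid",np.polyval(p,315).round(2))
line(range(290,350),156,168,G,"blank/fence")
line(range(322,350),174,183,G,"blank lower")
S=g[...,0]-g[...,2]
line(range(250,360),220,233,S,"board lower")
line(range(250,280),147,156,S,"board upper")
line(range(290,350),147,156,S,"fence back")
E
```

```text
blank/fence slope 0.0182 rms 0.54 mid 161.86
blank lower slope 0.028 rms 0.18 mid 178.56
board lower slope 0.012 rms 0.24 mid 226.88
board upper slope 0.0128 rms 0.15 mid 151.32
fence back slope 0.0085 rms 0.55 mid 152.68
```

The blank's edges read about 0.006–0.016 rad off the board's, so its stop end may still stand 1–2 mm off the fence. I'll press that end sideways to the fence from the open side, then re-press the wedge.

```bash
python3 -m pendant '[{"grip":-1,"x":-50,"y":0,"z":0,"spin":-0.06},{"grip":-1,"x":-100,"y":0,"z":0,"spin":-0.06},{"grip":-1,"x":-150,"y":20,"z":0,"spin":0.06},{"grip":-1,"x":-200,"y":40,"z":0,"spin":0.06},{"grip":-1,"x":-250,"y":60,"z":0,"spin":0.06},{"grip":-1,"x":-300,"y":80,"z":0,"spin":0.06},{"grip":-1,"x":-350,"y":80,"z":0,"spin":0.06},{"grip":-1,"x":-400,"y":80,"z":0,"spin":0.06},{"grip":-1,"x":-440,"y":80,"z":0,"spin":0.06},{"grip":-1,"x":-440,"y":80,"z":0,"spin":0.06}]'; python3 -c "
from h import *
go(J(85,-15),46,0.6)"
```

```text
time_s: 18.6
ee_pos: [579.9, -145.3, 172.5]
tool_rot: [[-0.002, 1.0, 0.0], [1.0, 0.002, -0.003], [-0.003, 0.0, -1.0]]
contact_force: [-1.4, 0.8, 0.6]
finger_gap: -0.003
gripper_force: 0.0
t 18.6 jig [ 92.9 -21.1] z 172.5 | shift [  8.3   6.  126.5] spin -0.009 | F [-1.4  0.8  0.6] gap -0.0033319218955169616
```

```bash
python3 -m pendant '[{"grip":-1,"x":7,"y":6,"z":40,"spin":-0.009},{"grip":-1,"x":7,"y":6,"z":85,"spin":-0.009},{"grip":-1,"x":7,"y":6,"z":115,"spin":-0.009},{"grip":-1,"x":7,"y":6,"z":127,"spin":-0.009},{"grip":-1,"x":7,"y":12,"z":127,"spin":-0.009},{"grip":-1,"x":7,"y":17,"z":127,"spin":-0.009},{"grip":-1,"x":7,"y":20,"z":127,"spin":-0.009},{"grip":-1,"x":7,"y":22,"z":127,"spin":-0.009},{"grip":-1,"x":7,"y":24,"z":127,"spin":-0.009},{"grip":-1,"x":7,"y":24,"z":127,"spin":-0.009}]'; python3 -c "
from h import *
go(J(85,6),46,0.6)"
```

```text
time_s: 19.6
ee_pos: [604.4, -130.4, 46.6]
tool_rot: [[-0.019, 1.0, 0.001], [1.0, 0.019, -0.0], [-0.0, 0.001, -1.0]]
contact_force: [0.9, -0.1, 0.4]
finger_gap: 0.003
gripper_force: 0.0
t 19.6 jig [78.3  3.5] z 46.6 | shift [-6.8  2.4  0.6] spin 0.009 | F [ 0.9 -0.1  0.4] gap 0.002548571705723176
```

```bash
python3 -m pendant '[{"grip":-1,"x":-6,"y":0.5,"z":0,"spin":0},{"grip":-1,"x":-6,"y":1.5,"z":0,"spin":0},{"grip":-1,"x":-6,"y":2.5,"z":0,"spin":0},{"grip":-1,"x":-6,"y":3.5,"z":0,"spin":0},{"grip":-1,"x":-6,"y":4.5,"z":0,"spin":0},{"grip":-1,"x":-6,"y":4.5,"z":0,"spin":0}]'; python3 -c "
from h import *
go(J(85,6),46,0.6)"
```

```text
time_s: 20.2
ee_pos: [606.2, -136.7, 45.8]
tool_rot: [[-0.019, 1.0, -0.005], [1.0, 0.019, -0.0], [0.0, -0.005, -1.0]]
contact_force: [-6.7, -1.5, 4.7]
finger_gap: -0.0
gripper_force: 3.5
t 20.2 jig [84.5  5.3] z 45.8 | shift [-0.5  0.7 -0.2] spin 0.009 | F [-6.7 -1.5  4.7] gap -2.8406793586202295e-05
```

```bash
python3 -m pendant '[{"grip":-1,"x":0,"y":1,"z":0,"spin":0},{"grip":-1,"x":0,"y":2,"z":0,"spin":0},{"grip":-1,"x":0,"y":3,"z":0,"spin":0},{"grip":-1,"x":0,"y":4,"z":0,"spin":0},{"grip":-1,"x":0,"y":4,"z":0,"spin":0}]'; python3 -c "
from h import *
go(J(85,6),46,0.6)"
```

```text
time_s: 20.7
ee_pos: [606.3, -136.6, 45.9]
tool_rot: [[-0.02, 1.0, -0.014], [1.0, 0.02, 0.0], [0.001, -0.014, -1.0]]
contact_force: [-16.4, -4.1, 11.8]
finger_gap: 0.001
gripper_force: 8.5
t 20.7 jig [84.5  5.4] z 45.9 | shift [-0.5  0.6 -0.1] spin 0.009 | F [-16.4  -4.1  11.8] gap 0.0013903209964350365
```

It doesn't yield at 16 N, so the blank is flush to the fence. One confirming re-press of the wedge, since the side push could have eased it.

```bash
python3 -m pendant '[{"grip":-1,"x":0,"y":-12,"z":0,"spin":0},{"grip":-1,"x":0,"y":-22,"z":-10,"spin":0},{"grip":-1,"x":0,"y":-25,"z":-60,"spin":0},{"grip":-1,"x":50,"y":-20,"z":-80,"spin":-0.04},{"grip":-1,"x":100,"y":-15,"z":-80,"spin":-0.04},{"grip":-1,"x":150,"y":-10,"z":-80,"spin":-0.04},{"grip":-1,"x":200,"y":-10,"z":-80,"spin":-0.04},{"grip":-1,"x":232,"y":-10,"z":-80,"spin":-0.04},{"grip":-1,"x":232,"y":-10,"z":-80,"spin":-0.04},{"grip":-1,"x":232,"y":-10,"z":-80,"spin":-0.04}]'; python3 -c "
from h import *
go(J(-135,6),43,4.0)"
```

```text
time_s: 21.7
ee_pos: [598.2, 96.3, 126.5]
tool_rot: [[-0.061, 0.998, 0.001], [0.998, 0.061, 0.0], [-0.0, 0.001, -1.0]]
contact_force: [1.1, 0.2, 0.2]
finger_gap: -0.0
gripper_force: 0.0
t 21.7 jig [-148.5   -0.3] z 126.5 | shift [-13.8   5.5  83.5] spin -0.009 | F [1.1 0.2 0.2] gap -7.528402402332308e-05
```

```bash
python3 -m pendant '[{"grip":-1,"x":-5,"y":5.5,"z":40,"spin":0},{"grip":-1,"x":-10,"y":5.5,"z":70,"spin":0},{"grip":-1,"x":-13,"y":5.5,"z":83,"spin":0},{"grip":-1,"x":-18,"y":5.5,"z":83,"spin":0},{"grip":-1,"x":-24,"y":5.5,"z":83,"spin":0},{"grip":-1,"x":-29,"y":5.5,"z":83,"spin":0},{"grip":-1,"x":-33,"y":5.5,"z":83,"spin":0},{"grip":-1,"x":-36,"y":5.5,"z":83,"spin":0},{"grip":-1,"x":-38,"y":5.5,"z":83,"spin":0},{"grip":-1,"x":-38,"y":5.5,"z":83,"spin":0}]'; python3 -c "
from h import *
go(J(-112.3,7),43,4.0)"
```

```text
time_s: 22.7
ee_pos: [606.4, 60.4, 44.3]
tool_rot: [[-0.057, 0.998, 0.002], [0.998, 0.057, 0.005], [0.004, 0.002, -1.0]]
contact_force: [-0.8, 9.5, 3.0]
finger_gap: -0.003
gripper_force: 4.5
t 22.7 jig [-112.5    7.6] z 44.3 | shift [-0.2 -0.6  1.3] spin -0.013 | F [-0.8  9.5  3. ] gap -0.002944978322075671
```

Contact is at the same place, -112.5, so the wedge hasn't moved. I'll press to about 23 N and let off.

```bash
python3 -m pendant '[{"grip":-1,"x":-1,"y":0,"z":0,"spin":0},{"grip":-1,"x":-2,"y":0,"z":0,"spin":0},{"grip":-1,"x":-3,"y":0,"z":0,"spin":0},{"grip":-1,"x":-4,"y":0,"z":0,"spin":0},{"grip":-1,"x":-5,"y":0,"z":0,"spin":0},{"grip":-1,"x":-5,"y":0,"z":0,"spin":0}]'; python3 -c "
from h import *
go(J(-112.3,7),43,4.0)"
```

```text
time_s: 23.3
ee_pos: [606.5, 60.1, 44.3]
tool_rot: [[-0.055, 0.998, 0.002], [0.998, 0.055, 0.012], [0.012, 0.002, -1.0]]
contact_force: [-1.7, 24.9, 3.9]
finger_gap: -0.002
gripper_force: 12.8
t 23.3 jig [-112.3    7.6] z 44.3 | shift [ 0.  -0.6  1.3] spin -0.015 | F [-1.7 24.9  3.9] gap -0.0019692189749056905
```

It's locked: 24.9 N with no movement. Retreat and hand in.

```bash
python3 -m pendant '[{"grip":-1,"x":8,"y":0,"z":0,"spin":0},{"grip":-1,"x":20,"y":0,"z":0,"spin":0},{"grip":-1,"x":40,"y":0,"z":-20,"spin":0},{"grip":-1,"x":60,"y":0,"z":-70,"spin":0},{"grip":-1,"x":110,"y":-30,"z":-120,"spin":0},{"grip":-1,"x":160,"y":-60,"z":-130,"spin":0},{"grip":-1,"x":200,"y":-60,"z":-130,"spin":0},{"grip":-1,"x":200,"y":-60,"z":-130,"spin":0},{"grip":-1,"x":200,"y":-60,"z":-130,"spin":0}]'; python3 -c "
from h import *
c,W=cam('top'); cv2.imwrite('pics/t7.png',c[...,::-1])
print(robot.job_done())"
```

```text
time_s: 24.2
ee_pos: [533.8, 251.8, 174.1]
tool_rot: [[-0.063, 0.998, 0.002], [0.998, 0.063, 0.001], [0.001, 0.002, -1.0]]
contact_force: [-0.1, -0.8, -0.1]
finger_gap: -0.001
gripper_force: 0.0
the job is handed in; nothing more can be done
None
```

The blank is up against the end stop and fence, the wedge is locked at about 25 N (it no longer moved under the last presses), nothing else on the bench was touched, and I handed the job in at about 24 s; no verdict came back.

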